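# Hold the right clamp collar on the flat of the thread winder's shaft

### The arm

A 6-joint arm with a two-finger parallel gripper is mounted at the origin on the work surface. World frame = base frame: x ahead of the robot, y to its left, z up, the work surface at z = 0. Lengths are in m, angles in rad, forces in N, time in s.
With the tool pointing down it reaches from about 0.3 to 1 m from the base axis. Payload 5.1 kg.
Tool frame: the origin (TCP) lies on the centre line of the jaws, within the pads' length; the fingertips stand 19 mm ahead of it and the grasp point (between the pads) is the TCP; z points along the fingers, x is the direction in which the jaws open and shut, and the axes are right-handed (so a half turn about z gives the same grasp; the last joint's range is limited). The gripper opens to 95 mm and grips with 3 to 60 N. Pads are 20 mm wide; open, the fingers measure 119 mm over their backs; the gripper's body (75 mm by 180 mm) begins 59 mm behind the grasp point.
Start: joints at [-1.202, 0.124, 1.65, -0, 1.367, -0.083], TCP at [0.284, -0.585, 0.234] pointing down, gripper open.
Joint ranges: [-2.61, 2.61], [-1.02, 2.33], [0.03, 2.71], [-1.35, 4.49], [0.32, 2.68], [-2.91, 2.91]. Speed limits (rad/s): [2.57, 2.57, 3.14, 3.14, 3.14, 3.14].

### API

Orientations are given as a unit quaternion [x, y, z, w].
In Python, from rig import get_state, grab_frame, close_job gives the robot as it stands.
- The arm moves only by the shell command python3 -m pendant 'ROWS' [OPENING] [FORCE]. ROWS is JSON, a list of rows, each a list of 6 numbers: the shift along the world's x, y, z in mm, then the turn, a rotation vector about the world's x, y, z in degrees. A call has exactly 8 rows; each row shifts and turns the commanded pose from where the row before left it; what a row does not reach is not made up. A row lasts 1/12 s, in which the tool goes at most 41.7 mm and 7.16 degrees, less where a joint would pass 70% of its speed; a pose out of reach is approached as far as the arm can. A call with a gripper value outside its range is refused whole. OPENING is the opening, from -1 (shut) to 1 (fully open), so that 0 is half open, set as the call begins (- or left out, the last holds). The fingers move at their own pace and stop on an object; FORCE is the grip in N (left out, the last holds). Time passes only in rows, so rows that do not move let the fingers close, or fill a call up. It gives the time, the measured TCP pose, the force and the opening at its end, in the units of the state.
- get_state(): the state, without advancing time (a new reading comes with each control period).
- grab_frame(name): name is "scene" or "top"; returns a dict with "color" (384x512x3 uint8, red, green, blue), "fx", "fy", "cx", "cy" (pixels), "cam_to_world" (4x4, takes a point from camera to world coordinates). Camera axes: x right, y down, z forward; pixel columns grow to the right and rows downward; lengths in m; the calibration is good to about 2 mm. A picture is of the moment at which its call begins. There is no depth.
- close_job(): hands the job in, once; it reports no verdict.
The state is a dict: "t": time; "joint_positions": joint angles; "qd": joint speeds; "effort": joint torques, N m; "eef_pos": TCP position; "tool_rot": TCP orientation; "contact_force": force on the tool from outside, world axes, zero at the start; "wrist_torque": the same for the moment, N m; "width": opening from 0.0 (shut) to 1.0 (fully open).
Only numpy, scipy, OpenCV 4.12 (cv2) and the standard library are available. Lean on these libraries where they do the work, as an engineer would, in place of code of your own. Each camera call takes 0.05 s, during which the arm holds its last target.

### The job

With the fingers on the thread-cone winder's upright shaft, turn it until its flat faces the hex-key guide on the winder. Then take the one clamp collar of the three whose bore fits the shaft, slide it on with its screw over the flat and pointing at the guide, and push it down until the spring washer under it is fully compressed. Finish while still gripping the collar and holding it down there, ready for a colleague to tighten the screw; leave the other two collars where they lie.

Things in the scene. Friction and masses are not known exactly. Their poses are not given: they have to be found in the camera images.
- winder: Thread-cone winder, a fixed white housing 50 mm high, on the table. Its origin is on the table under the shaft's axis; z up; its -x axis points from the shaft to the hex-key guide. The housing spans x -110 to +60 mm and y +-60 mm; a dark motor drum lies on its +x side from x = 62 to 137 mm (top at 70 mm height). A dark neck of 34 mm diameter carries the shaft and rises to 78 mm above the table. Nothing but the neck stands within 80 mm of the shaft higher than 70 mm.
- guide (a point): Mouth of the hex-key guide, a short level aluminium tube of 18 mm diameter on a small post, aimed at the shaft: 82 mm from the shaft's axis, 90 mm above the table (top of the tube at 99 mm).
- shaft_top (a point): Centre of the top end of the upright steel shaft, 125 mm above the table, on the axis; its own x axis is the outward normal of the flat, z up. The shaft is 24 mm in diameter with one flat along its whole length, 7 mm from the axis (so 19 mm thick across the flat, 24 mm elsewhere), and a 4 mm chamfer at the top. It stands free for 38 mm above the spring washer.
- shaft (a joint): Turn of the shaft about its upright axis, in rad, counter-clockwise from above positive. At 0 the flat faces the guide squarely. It starts between 0.5 and 1.4, turns with light friction (0.06 N m) and stays where it is left.
- washer (a joint): Spring-loaded thrust washer around the foot of the shaft, 38 mm outside diameter, 3 mm thick: how far it is pressed down, in m, 0 (released, its top 87 mm above the table) to 0.006 (fully compressed, top at 81 mm). The spring pushes back with 4 N at the start and 10 N at the end of travel, so it springs up again when let go.
- collar_mid_c (a point): Centre (half-way up) of the collar that fits the shaft: steel ring, 46 mm outside diameter, 22 mm high, bore 27 mm, about 0.15 kg, lying flat on the table. Its x axis points out through the clamp screw, z up. Inside the bore, behind the screw, a flat shoe 14 mm wide stands in to 8.3 mm from the axis, so the collar goes on the shaft only when the screw is over the flat (to within about 9 degrees).
- collar_mid_screw (a point): Outer face of the clamp screw's head on the fitting collar (9 mm round head standing 4 mm out of the rim), 27 mm from the collar's axis, half-way up.
- collar_small_c (a point): Centre of a look-alike collar, same outside and height, bore 18 mm: too small for the shaft.
- collar_large_c (a point): Centre of a look-alike collar, same outside and height, bore 36 mm: too large for the shaft.
There are look-alikes about, which are no part of the job. What is shaped like the part that bears collar_mid_c but green, purple or yellow is not meant.

How it is judged:
On the way, in this order (a step that is already met when the one before it is completed fails the run):
1. the fingers, on the shaft, have turned it so that its flat faces the guide (value of joint shaft between -0.15 and 0.15 rad and contact force between the fingers and winder above 1 N), for 0.2 s.
2. the fitting collar has been picked up, the flat still facing the guide (value of joint shaft between -0.2 and 0.2 rad and height (world z) of collar_mid_c above 0.05 m and contact force between the fingers and collar_mid above 1 N), for 0.1 s.
At the end, for the whole second after the job is handed in: Fitting collar level (0.12 rad) on the shaft, centred to 3 mm, centre below 94.5 mm; screw head within 8 mm sideways of the guide line, shaft within 0.22 rad; washer pressed more than 4 of 6 mm; fingers grip the collar with over 2 N, held still (value of joint shaft between -0.22 and 0.22 rad and y of collar_mid_screw in the frame of winder between -0.008 and 0.008 m and x of collar_mid_screw in the frame of winder below -0.022 m and horizontal distance between collar_mid_c and shaft_top below 0.003 m and angle between collar_mid_c's own z axis and vertical below 0.12 rad and height (world z) of collar_mid_c below 0.0945 m and value of joint washer above 0.004 m and contact force between the fingers and collar_mid above 2 N and linear speed of collar_mid below 0.02 m/s); the arm keeps its last pose, push and grip.
It fails at once if a collar that does not fit was moved (more than 30 mm) (distance of any of collar_small_c, collar_large_c from where it was at the start of the episode above 0.03 m).
It also fails if it takes over 59 s, if anything falls off the work surface, if the arm or the gripper's body presses on something with over 40 N, if the wrist force passes 120 N, or if a joint passes its speed limit or range.

## Working session

There is one attempt and no reset: what is moved stays moved. The work goes in short steps, Python scripts to look and compute and a shell command to move; the robot and the scene stay as the last step left them, time stands still between calls to the robot, and variables do not carry over. Pictures are saved under pics/ and viewed, and the job is handed in when it is done.

```bash
ls; mkdir -p pics; cat > h.py <<'E'
import numpy as np, cv2
from rig import get_state, grab_frame, close_job
def snap(n,tag):
    f=grab_frame(n); cv2.imwrite(f'pics/{tag}.png',f['color'][:,:,::-1]); 
    np.savez(f'pics/{tag}.npz',**{k:np.array(v) for k,v in f.items()}); return f
def load(tag): return dict(np.load(f'pics/{tag}.npz'))
def px2w(f,u,v,z):
    T=f['cam_to_world']; d=T[:3,:3]@np.array([(u-f['cx'])/f['fx'],(v-f['cy'])/f['fy'],1]); o=T[:3,3]
    return o+d*(z-o[2])/d[2]
def w2px(f,p):
    T=f['cam_to_world']; c=T[:3,:3].T@(np.array(p)-T[:3,3]); return np.array([f['fx']*c[0]/c[2]+f['cx'],f['fy']*c[1]/c[2]+f['cy']])
def crop(tag,u0,v0,u1,v1,s,out):
    im=cv2.imread(f'pics/{tag}.png')[v0:v1,u0:u1]; cv2.imwrite(f'pics/{out}.png',cv2.resize(im,None,fx=s,fy=s,interpolation=cv2.INTER_CUBIC))
E
python3 - <<'E'
from h import *
for n in('scene','top'):
    f=snap(n,n+'0'); print(n,f['fx'],f['cam_to_world'].round(3).tolist())
print(get_state())
E
```

```text
pics
scene 375.66908867415316 [[-0.022, 0.71, -0.704, 1.092], [1.0, 0.005, -0.026, -0.002], [-0.015, -0.704, -0.71, 0.643], [0.0, 0.0, 0.0, 1.0]]
top 416.2579182818232 [[0.01, -0.994, 0.11, 0.435], [-1.0, -0.013, -0.027, -0.009], [0.028, -0.11, -0.994, 1.111], [0.0, 0.0, 0.0, 1.0]]
{'t': 0.1, 'joint_positions': array([-1.20161446e+00,  1.24427752e-01,  1.65154894e+00, -2.27204728e-05,
        1.36751754e+00, -8.25793331e-02]), 'qd': array([-0.00121865, -0.00072406, -0.00282751,  0.00052659,  0.00258144,
        0.00031348]), 'effort': array([ 9.68231398e-04, -4.18881726e+01, -3.61095142e+01,  7.77492556e-02,
        4.61601920e-02, -6.51323876e-05]), 'eef_pos': array([ 0.28353663, -0.58427973,  0.232511  ]), 'tool_rot': array([ 8.47512117e-01, -5.30775195e-01, -7.68093927e-04, -5.60496391e-04]), 'contact_force': array([-0.58476735, -0.13396787, -0.22013092]), 'wrist_torque': array([-0.01408547,  0.02727225, -0.01973833]), 'width': 1.0020701358429978}
```

View pics/scene0.png

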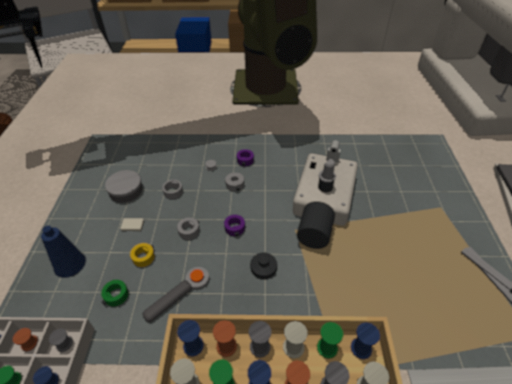

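View pics/top0.png

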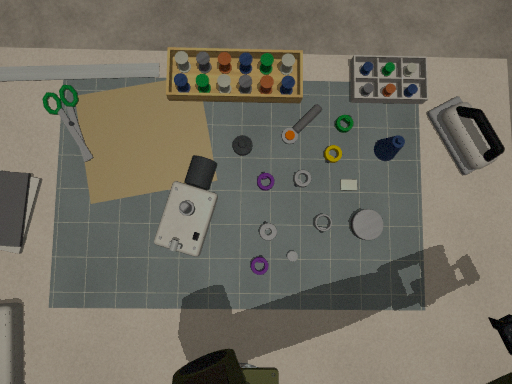

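Three grey collars stand out in the top view, at about (302,178), (267,231) and (322,222). The winder's shaft is at about (187,208). I'll enlarge these.

```bash
python3 - <<'E'
from h import *
import numpy as np
crop('top0',235,160,345,250,7,'c1')
crop('top0',145,145,225,260,5,'c2')
crop('scene0',285,135,365,250,5,'c3')
crop('scene0',155,165,255,245,7,'c4')
E
```

```text
(no output)
```

View pics/c1.png

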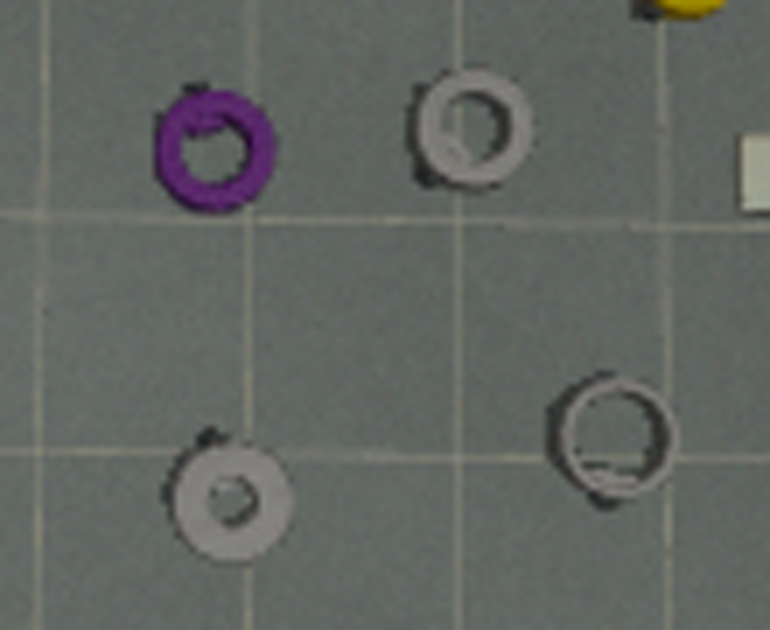

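View pics/c2.png

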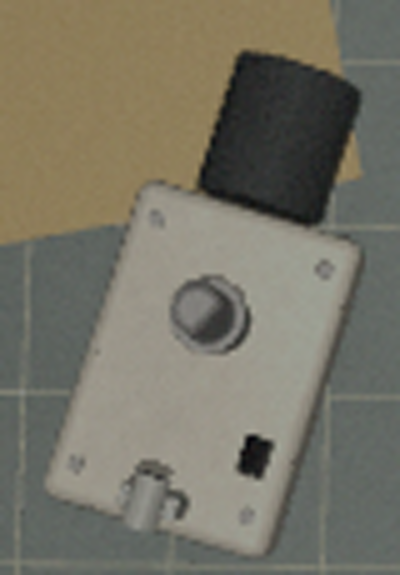

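View pics/c3.png

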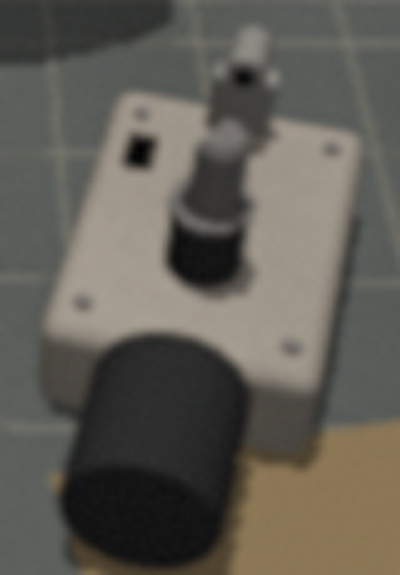

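View pics/c4.png

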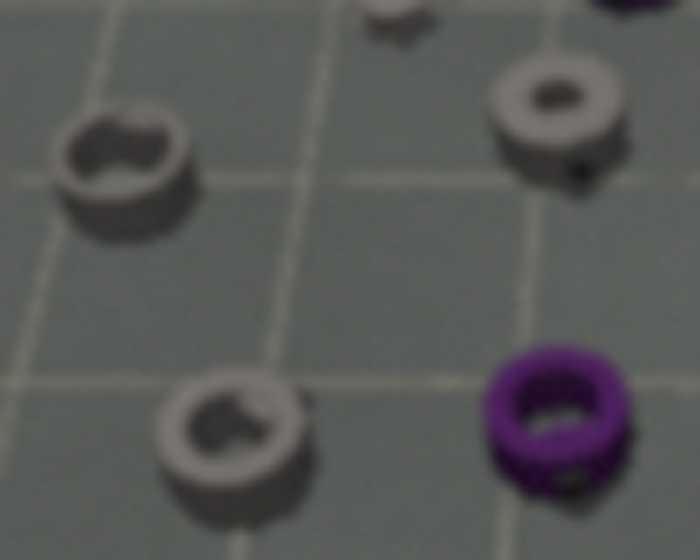

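```bash
python3 - <<'E'
from h import *
crop('top0',168,190,208,226,19,'c5')
crop('top0',290,164,316,192,21,'c6')
crop('scene0',174,212,204,243,19,'c7')
E
```

```text
(no output)
```

View pics/c5.png

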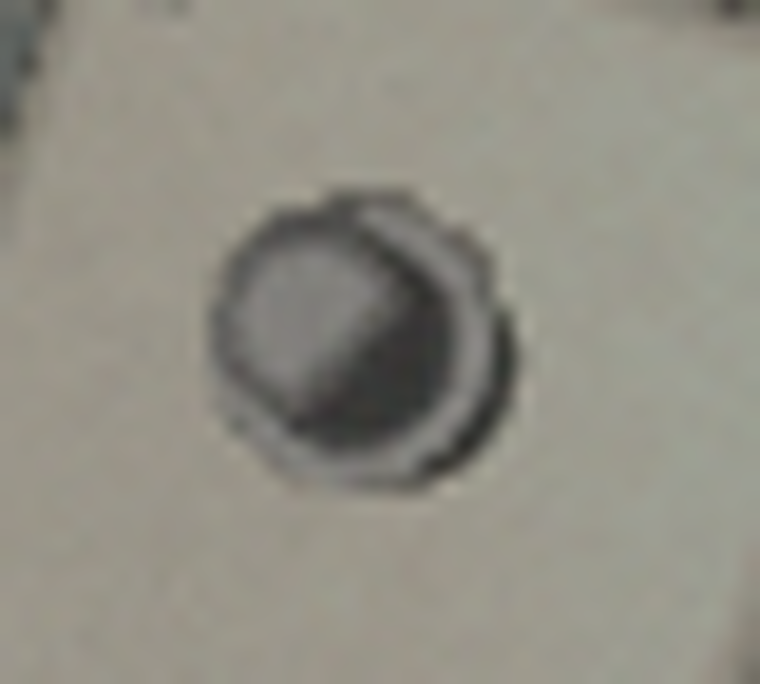

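View pics/c6.png

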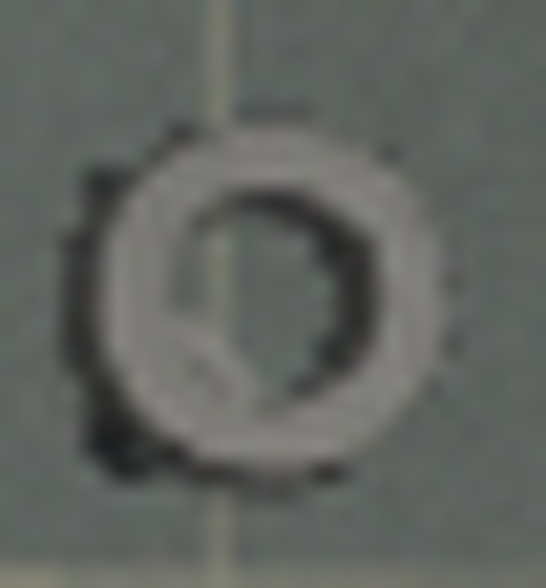

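View pics/c7.png

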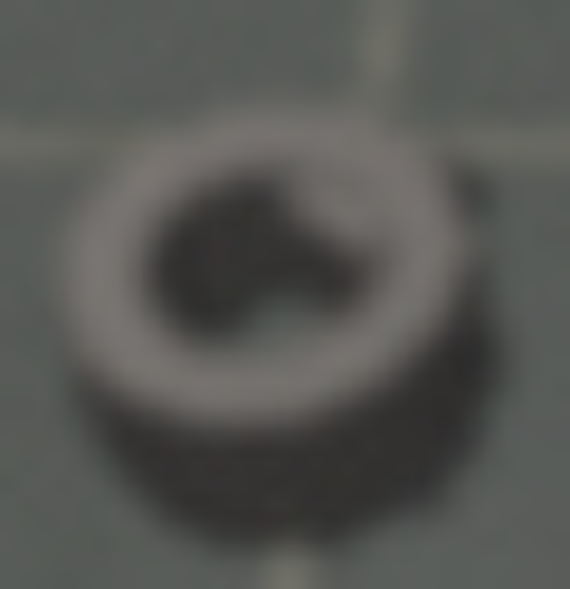

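```bash
python3 - <<'E'
from h import *
f=load('top0')
P=lambda x,y,s,u0,v0,z: px2w(f,(x+.5)/s-.5+u0,(y+.5)/s-.5+v0,z)
c=P(272,297,21,290,164,.022); print('collar',c)
print('collar diam',np.linalg.norm(P(100,297,21,290,164,.022)-P(445,297,21,290,164,.022)))
a=P(165,320,21,290,164,.022);b=P(250,410,21,290,164,.022);d=b-a;print('shoe yaw',np.degrees(np.arctan2(d[1],d[0]))-90, np.degrees(np.arctan2(d[1],d[0]))+90)
s=P(115,440,21,290,164,.011)-P(272,297,21,290,164,.022);print('screw yaw',np.degrees(np.arctan2(s[1],s[0])),np.linalg.norm(s))
sh=P(333,330,19,168,190,.121);print('shaft',sh,'dia',np.linalg.norm(P(210,330,19,168,190,.121)-P(455,330,19,168,190,.121)))
Q=lambda x,y:P(x,y,5,145,145,.05)
for n,p,q in(('L',(50,480),(138,195)),('R',(275,545),(362,250))):
    d=Q(*q)-Q(*p);print(n,np.degrees(np.arctan2(d[1],d[0])),np.linalg.norm(d))
for n,p,q in(('B',(245,552),(60,500)),('T',(355,240),(165,183))):
    d=Q(*q)-Q(*p);print(n,np.degrees(np.arctan2(d[1],d[0]))-90)
# guide: tube bottom end and near-mouth end, z .09
g1=P(145,520,5,145,145,.095);g2=P(152,475,5,145,145,.095);d=g2-g1;print('tube',g1,g2,np.degrees(np.arctan2(d[1],d[0])))
d=sh-g1;print('g1->shaft',np.degrees(np.arctan2(d[1],d[0])),np.linalg.norm(d[:2]))
# flat edge line in c5
a=P(400,300,19,168,190,.125);b=P(310,400,19,168,190,.125);d=b-a;print('flat edge normal',np.degrees(np.arctan2(d[1],d[0]))+90)
g=load('scene0')
import itertools
print(w2px(g,[*sh[:2],.125]),w2px(g,[*c[:2],.022]))
from scipy.spatial.transform import Rotation as R
st=get_state();print(R.from_quat(st['tool_rot']).as_matrix().round(3))
E
```

```text
collar [ 0.59427529 -0.16534941  0.022     ]
collar diam 0.04372414705445247
shoe yaw -226.45601270097853 -46.45601270097853
screw yaw 132.66593653732892 0.027472222735818463
shaft [0.50573519 0.12868948 0.121     ] dia 0.03046814470659671
L -15.196338561245552 0.1503927677317692
R -15.188046291655484 0.15511808289549442
B -14.995072401624896
T -16.020672750678003
tube [0.40668589 0.15686925 0.095     ] [0.42823488 0.15418834 0.095     ] -7.091743269159207
g1->shaft -15.88118253147214 0.10297991352984293
flat edge normal 229.40135301416996
[327.13629823 161.00691031] [186.47083128 224.79853093]
[[ 0.437 -0.9   -0.001]
 [-0.9   -0.437  0.002]
 [-0.002 -0.    -1.   ]]
```

```bash
python3 - <<'E'
from h import *
from scipy.optimize import least_squares
f=load('top0');g=load('scene0')
def rows(p):
    x,y,t=p[:3];R=np.array([[np.cos(t),-np.sin(t)],[np.sin(t),np.cos(t)]])
    W=lambda a,b,z:np.r_[np.array([x,y])+R@[a,b],z]
    return W
u5=lambda x,y:np.array([(x+.5)/5-.5+145,(y+.5)/5-.5+145])
u3=lambda x,y:np.array([(x+.5)/5-.5+285,(y+.5)/5-.5+135])
u19=lambda x,y:np.array([(x+.5)/19-.5+168,(y+.5)/19-.5+190])
def dist(cam,W,A,B,p):
    a,b=w2px(cam,W(*A)),w2px(cam,W(*B));n=np.array([-(b-a)[1],(b-a)[0]]);n/=np.linalg.norm(n);return (p-a)@n
C=dict(a=(-.11,.06,.05),b=(-.11,-.06,.05),c=(.06,-.06,.05),d=(.06,.06,.05))
def res(p,full=False):
    W=rows(p);o=[]
    for A,B,pts in(('a','d',[(50,480),(138,195)]),('b','c',[(275,545),(362,250)]),('a','b',[(60,500),(245,552)]),('d','c',[(165,183),(355,240)])):
        for q in pts:o.append(dist(f,W,C[A],C[B],u5(*q)+np.array([0,0])))
    # scene: top edges in c3: left edge (world -y side) , right edge, far
    for A,B,pts in(('b','c',[(115,105),(50,310)]),('a','d',[(358,150),(318,375)]),('a','b',[(140,95),(340,133)])):
        for q in pts:o.append(dist(g,W,C[A],C[B],u3(*q)))
    o+=list(w2px(f,W(0,0,.121))-u19(306,301))
    o+=list(w2px(g,W(0,0,.125))-u3(227,130))
    return np.array(o)
for m in ('all','top','scene'):
    k={'all':slice(0,99),'top':[0,1,2,3,4,5,6,7,14,15],'scene':[8,9,10,11,12,13,16,17]}[m]
    r=least_squares(lambda p:res(p)[k],[.506,.13,-.27]);print(m,r.x[:2],np.degrees(r.x[2]),r.fun.round(2))
E
```

```text
all [0.50805138 0.13137306] -15.484151717376292 [ 1.64  1.31  0.79  0.46 -0.04 -0.37  0.63  1.   -1.73 -1.49  0.21  0.86
 -1.15 -1.65  0.31  0.54 -1.43  1.16]
top [0.50723953 0.12980245] -15.168909353890342 [ 0.73  0.74 -0.12 -0.1  -0.3  -0.41  0.38  0.97  0.97  0.89]
scene [0.50954414 0.1322849 ] -15.966985478787876 [-0.86 -1.07  1.13  1.29 -0.94 -1.21 -0.9   1.64]
```

```bash
python3 -m pendant '[[10,32,0,0,0,5],[10,32,0,0,0,5],[10,32,0,0,0,5],[10,32,0,0,0,5],[10,32,0,0,0,5],[10,32,0,0,0,5],[10,32,0,0,0,5],[10,32,0,0,0,5]]' 1 40
python3 -m pendant '[[10,32,0,0,0,5],[10,32,0,0,0,5],[10,32,0,0,0,5],[10,32,0,0,0,5],[10,32,0,0,0,5],[10,32,0,0,0,5],[10,32,0,0,0,5],[10,32,0,0,0,5]]'
```

```text
t: 0.77
eef_pos: [0.3637, -0.327, 0.2331]
tool_rot: [0.978, -0.207, -0.0, -0.0]
contact_force: [1.3, -0.6, 0.2]
width: 1.001
t: 1.43
eef_pos: [0.4436, -0.0711, 0.2334]
tool_rot: [0.99, 0.14, -0.0, -0.0]
contact_force: [0.2, -0.1, 0.4]
width: 0.999
```

```bash
python3 -m pendant '[[10,32,0,0,0,5],[10,32,0,0,0,5],[10,32,0,0,0,5],[10,32,0,0,0,5],[10,32,0,0,0,5],[10,30,0,0,0,5],[0,0,0,0,0,3],[0,0,0,0,0,0]]'
cat >> h.py <<'E'
from scipy.spatial.transform import Rotation as R
def yaw():
    M=R.from_quat(get_state()['tool_rot']).as_matrix(); return np.degrees(np.arctan2(M[1,0],M[0,0])), np.degrees(np.arccos(-M[2,2]))
E
python3 -c "
from h import *
s=get_state();print(s['t'],s['eef_pos'],yaw(),s['joint_positions'].round(2))
snap('top','top1');crop('top1',120,100,270,270,4,'d1')"
```

```text
t: 2.1
eef_pos: [0.5035, 0.1187, 0.233]
tool_rot: [0.91, 0.416, -0.001, -0.0]
contact_force: [-0.2, -0.5, 1.0]
width: 0.998
2.1 [0.503544   0.11867662 0.23295006] (np.float64(49.10356491965891), np.float64(0.08341717725808442)) [ 0.13 -0.17  1.94 -0.    1.37 -0.73]
```

View pics/d1.png

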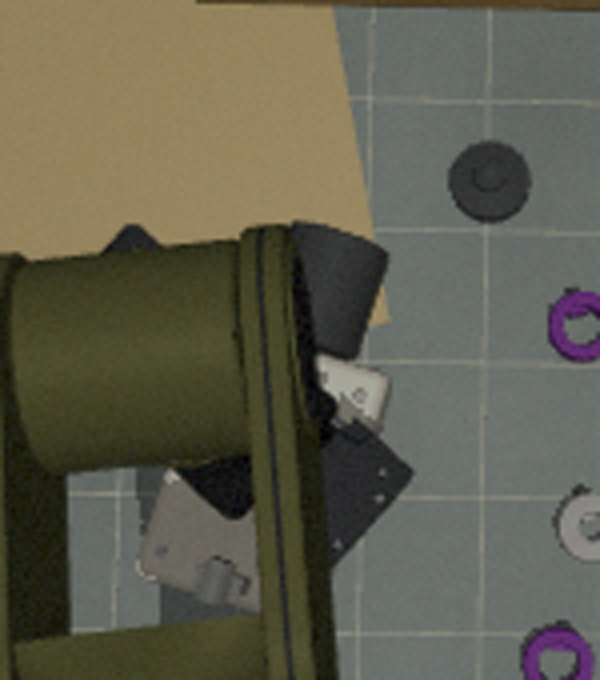

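The arm hides the shaft in the top view. I'll correct the xy position and then descend around the shaft.

```bash
python3 -m pendant '[[4.5,12.3,-10,0,0,0],[0,0,-20,0,0,0],[0,0,-20,0,0,0],[0,0,-20,0,0,0],[0,0,-20,0,0,0],[0,0,-16,0,0,0],[0,0,-15,0,0,0],[0,0,0,0,0,0]]'
python3 -c "
from h import *
snap('scene','sc1');crop('sc1',260,90,390,260,4,'d2')"
```

```text
t: 2.82
eef_pos: [0.5054, 0.1286, 0.1082]
tool_rot: [0.911, 0.413, -0.004, -0.001]
contact_force: [-0.9, -0.4, -0.6]
width: 0.997
```

View pics/d2.png

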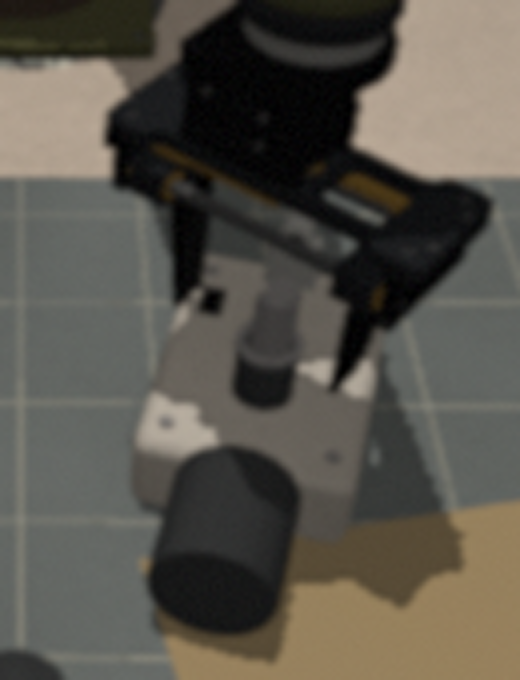

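The jaws straddle the shaft, which is at about (270,310) in the crop. I'll raise the tool slightly and close gently.

```bash
python3 -m pendant '[[0,0,3,0,0,0],[0,0,0,0,0,0],[0,0,0,0,0,0],[0,0,0,0,0,0],[0,0,0,0,0,0],[0,0,0,0,0,0],[0,0,0,0,0,0],[0,0,0,0,0,0]]' -1 10
python3 -m pendant '[[0,0,0,0,0,0],[0,0,0,0,0,0],[0,0,0,0,0,0],[0,0,0,0,0,0],[0,0,0,0,0,0],[0,0,0,0,0,0],[0,0,0,0,0,0],[0,0,0,0,0,0]]' 
python3 -c "
from h import *
s=get_state();print(s['width']*95,s['eef_pos'],yaw(),s['wrist_torque'])"
```

```text
t: 3.53
eef_pos: [0.5082, 0.1295, 0.1157]
tool_rot: [0.91, 0.414, 0.0, 0.0]
contact_force: [0.4, -0.4, 0.1]
width: 0.495
t: 4.2
eef_pos: [0.5101, 0.1317, 0.1157]
tool_rot: [0.911, 0.413, 0.004, -0.001]
contact_force: [8.0, 9.6, -7.0]
width: 0.203
19.312074038586083 [0.51014858 0.13174192 0.11571167] (np.float64(48.84341448022304), np.float64(0.45205483322487183)) [ 1.45609349 -1.49655342 -0.02639209]
```

The width of 19.3 mm means a pad is seated on the flat. Next I'll turn about −64.5°, letting the TCP circle the axis.

```bash
python3 -m pendant '[[2,1.5,0,0,0,0],[0.2,-0.1,0,0,0,-5],[0.2,-0.2,0,0,0,-6],[0.1,-0.2,0,0,0,-6],[0.1,-0.3,0,0,0,-6],[0.1,-0.3,0,0,0,-6],[0.1,-0.3,0,0,0,-6],[0,-0.3,0,0,0,-6]]' -1 15
python3 -m pendant '[[0,-0.3,0,0,0,-6],[0,-0.3,0,0,0,-6],[0,-0.3,0,0,0,-6],[0,0,0,0,0,-5.5],[0,0,0,0,0,0],[0,0,0,0,0,0],[0,0,0,0,0,0],[0,0,0,0,0,0]]' 
python3 -c "
from h import *
s=get_state();print(s['width']*95,s['eef_pos'],yaw(),s['wrist_torque'])
snap('scene','sc2');crop('sc2',260,90,390,260,4,'d3')
snap('top','top2');crop('top2',130,150,230,260,6,'d4')"
```

```text
t: 4.87
eef_pos: [0.509, 0.1292, 0.1155]
tool_rot: [0.998, 0.066, -0.003, 0.0]
contact_force: [-7.7, 0.0, 5.8]
width: 0.195
t: 5.53
eef_pos: [0.5075, 0.1283, 0.1155]
tool_rot: [0.991, -0.136, -0.005, 0.001]
contact_force: [-12.5, -0.7, 9.8]
width: 0.198
18.78954789717404 [0.50750006 0.1283392  0.11548689] (np.float64(-15.603333860457589), np.float64(0.5781115198686846)) [-0.09702917  2.18730411 -0.00333836]
```

View pics/d3.png

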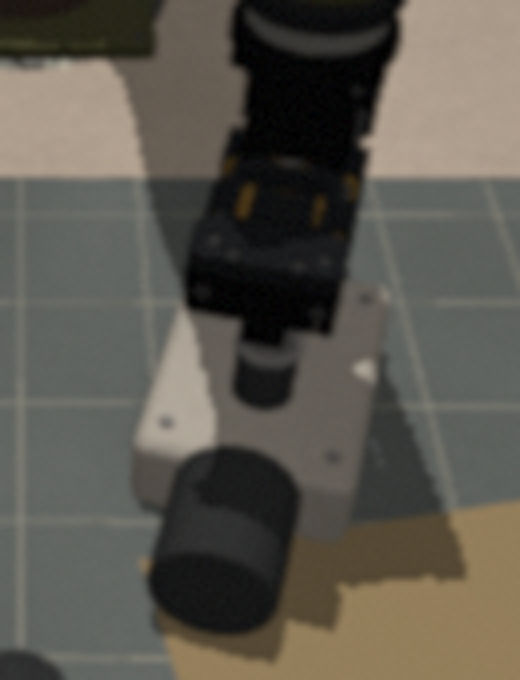

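View pics/d4.png

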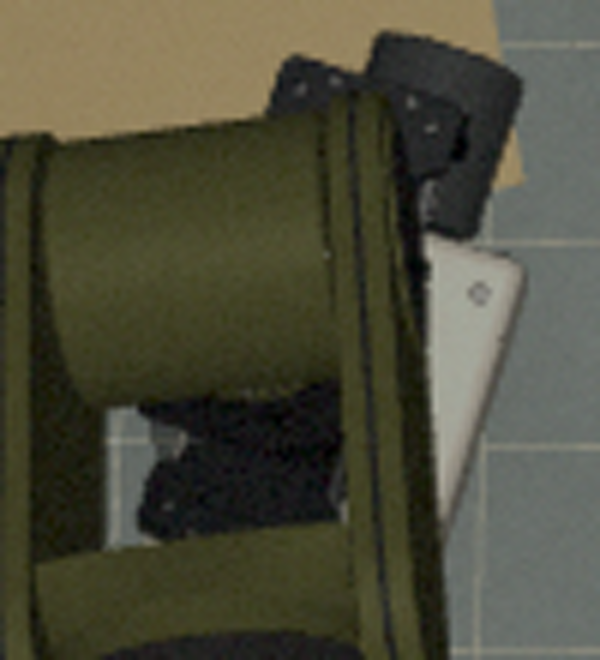

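```bash
python3 -m pendant '[[-1.5,0.2,0,0,0,0],[-1.5,0.2,0,0,0,0],[0,0,0,0,0,0],[0,0,0,0,0,0],[0,0,0,0,0,0],[0,0,0,0,0,0],[0,0,0,0,0,0],[0,0,0,0,0,0]]' -1 15
python3 -c "
from h import *
s=get_state();print(s['width']*95,s['eef_pos'],yaw(),s['contact_force'])"
python3 -m pendant '[[0,0,0,0,0,0],[0,0,0,0,0,0],[0,0,0,0,0,0],[0,0,0,0,0,0],[0,0,5,0,0,0],[0,0,25,0,0,0],[0,0,40,0,0,0],[0,0,40,0,0,0]]' 0.6 40
```

```text
t: 6.3
eef_pos: [0.5073, 0.1284, 0.1156]
tool_rot: [0.991, -0.136, -0.001, 0.001]
contact_force: [-5.6, -1.9, 3.8]
width: 0.198
18.809765993853595 [0.50733665 0.12840757 0.11559208] (np.float64(-15.61512104238194), np.float64(0.15524887000316018)) [-5.62667362 -1.94602169  3.82744944]
t: 6.97
eef_pos: [0.507, 0.1287, 0.2256]
tool_rot: [0.991, -0.136, -0.002, 0.0]
contact_force: [1.6, 0.2, 0.3]
width: 0.699
```

```bash
python3 -m pendant '[[9.7,-32.6,0,0,0,6.5],[9.7,-32.6,0,0,0,6.5],[9.7,-32.6,0,0,0,6.5],[9.7,-32.6,0,0,0,6.5],[9.7,-32.6,0,0,0,6.5],[9.7,-32.6,0,0,0,6.5],[9.7,-32.6,0,0,0,6.5],[9.7,-32.6,0,0,0,6.5]]' 
python3 -m pendant '[[9.7,-32.6,0,0,0,6.6],[0,0,-30,0,0,0],[0,0,-30,0,0,0],[0,0,-30,0,0,0],[0,0,-15,0,0,0],[0,0,0,0,0,0],[0,0,0,0,0,0],[0,0,0,0,0,0]]' 
python3 -c "
from h import *
s=get_state();print(s['width']*95,s['eef_pos'],yaw(),s['contact_force'])
g=load('scene0');print(px2w(g,187.5,225.5,.022))
snap('scene','sc3');crop('sc3',120,140,250,270,5,'d5')
snap('top','top3');crop('top3',168,190,208,226,19,'d6')"
```

```text
t: 7.63
eef_pos: [0.5861, -0.1337, 0.2262]
tool_rot: [0.949, 0.315, 0.0, 0.0]
contact_force: [1.1, 0.6, 0.2]
width: 0.802
t: 8.3
eef_pos: [0.5965, -0.1649, 0.1226]
tool_rot: [0.93, 0.366, 0.001, 0.001]
contact_force: [-0.1, 0.0, 0.9]
width: 0.8
75.99657508078569 [ 0.59650257 -0.16490391  0.12260118] (np.float64(42.99530424835192), np.float64(0.16443636207217296)) [-0.08619371  0.04828287  0.90165955]
[ 0.59614385 -0.16288323  0.022     ]
```

View pics/d5.png

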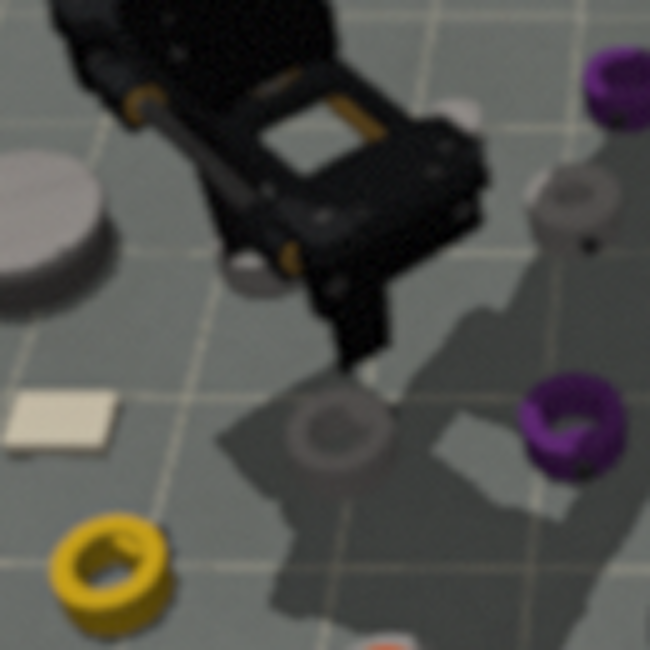

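View pics/d6.png

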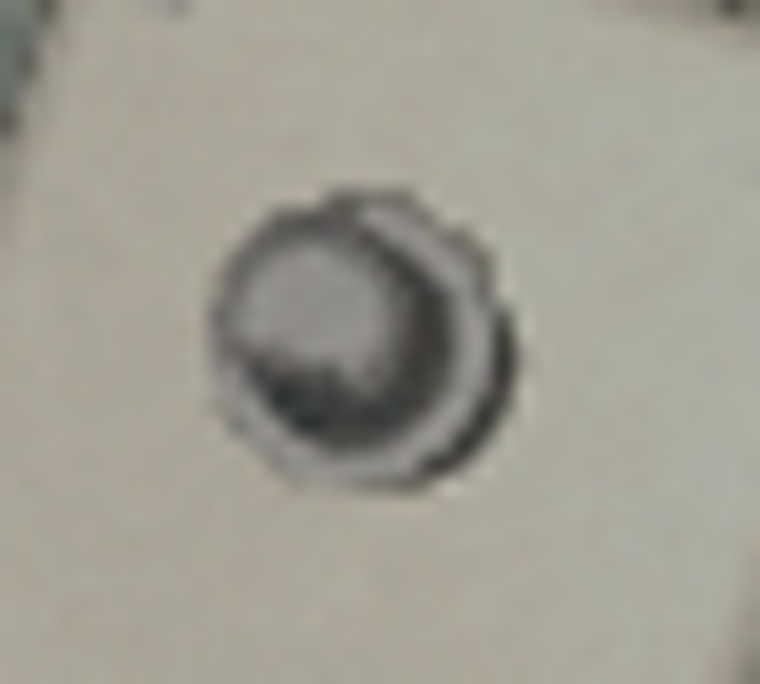

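View pics/top3.png

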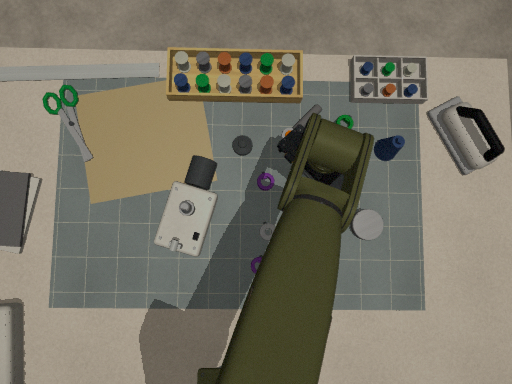

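The fitting collar has a clear path. It is the grey one with bore/outside ≈ 0.6 at top pixel (302,178); the grey ones at (267,231) (small bore) and (322,222) (thin ring) don't fit. I'll descend on it.

```bash
python3 -m pendant '[[-1.5,0.4,0,0,0,0],[0,0,-20,0,0,0],[0,0,-25,0,0,0],[0,0,-25,0,0,0],[0,0,-15,0,0,0],[0,0,-10,0,0,0],[0,0,-5,0,0,0],[0,0,0,0,0,0]]' 0.5 40
python3 -c "
from h import *
s=get_state();print(s['width']*95,s['eef_pos'],yaw(),s['contact_force'])
snap('scene','sc4');crop('sc4',140,150,240,260,6,'d7')"
```

```text
t: 9.07
eef_pos: [0.5938, -0.1641, 0.0204]
tool_rot: [0.93, 0.366, -0.0, -0.0]
contact_force: [-0.1, 0.1, -0.3]
width: 0.748
71.07871412689677 [ 0.5937872  -0.16411324  0.02041817] (np.float64(42.98746707925369), np.float64(0.024536666720776354)) [-0.11532413  0.07617511 -0.33554313]
```

View pics/d7.png

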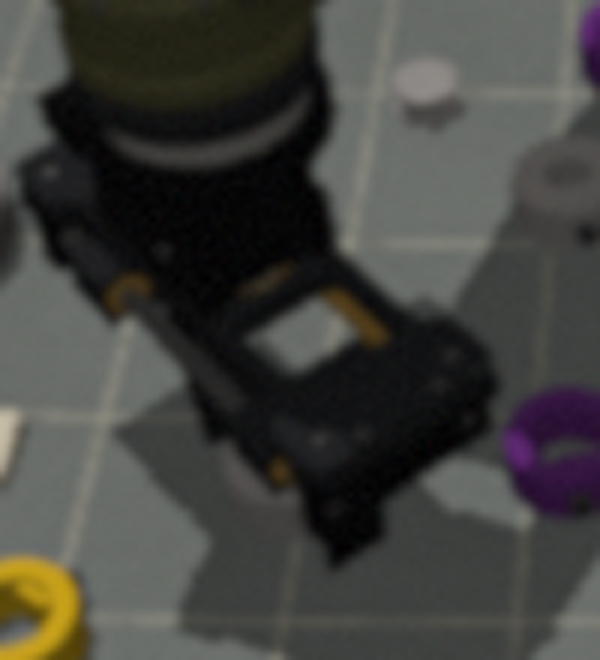

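The near finger is just beyond the collar, as intended. I'll raise 1 mm and close.

```bash
python3 -m pendant '[[0.5,0,1,0,0,0],[0,0,0,0,0,0],[0,0,0,0,0,0],[0,0,0,0,0,0],[0,0,0,0,0,0],[0,0,0,0,0,0],[0,0,0,0,0,0],[0,0,0,0,0,0]]' -1 40
python3 -c "
from h import *
s=get_state();print(s['width']*95,s['eef_pos'],yaw(),s['contact_force'])"
python3 -m pendant '[[0,0,0,0,0,0],[0,0,0,0,0,0],[0,0,0,0,0,0],[0,0,0,0,0,0],[0,0,10,0,0,0],[0,0,30,0,0,0],[0,0,30,0,0,0],[0,0,30,0,0,0]]'
python3 -c "
from h import *
s=get_state();print(s['width']*95,s['eef_pos'],yaw(),s['contact_force'])
snap('scene','sc5');crop('sc5',140,120,240,230,6,'d8')"
```

```text
t: 9.78
eef_pos: [0.5947, -0.1644, 0.0224]
tool_rot: [0.93, 0.366, 0.0, 0.0]
contact_force: [-1.2, 0.7, 4.9]
width: 0.481
45.672667418867846 [ 0.59473834 -0.16438084  0.02239851] (np.float64(42.987099784466935), np.float64(0.046921383281825775)) [-1.22833223  0.73847125  4.94528949]
t: 10.45
eef_pos: [0.5932, -0.1637, 0.1215]
tool_rot: [0.93, 0.366, -0.001, -0.001]
contact_force: [1.2, -0.2, -1.9]
width: 0.48
45.613091629046 [ 0.59320168 -0.16369837  0.12147681] (np.float64(42.988443111539496), np.float64(0.17169334101012543)) [ 1.16305026 -0.20625851 -1.92649781]
```

View pics/d8.png

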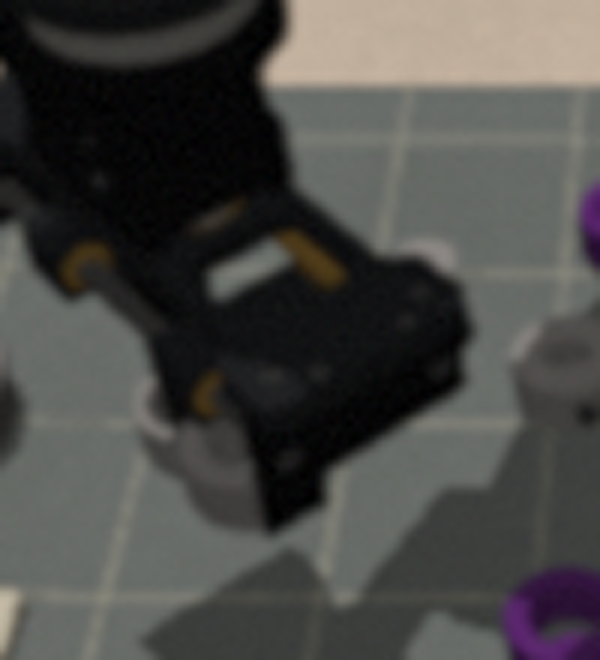

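The collar is gripped at 45.6 mm, within 1 mm of its triangulated centre. I'll carry it over the shaft and turn it +31.5°.

```bash
python3 -m pendant '[[0,0,30,0,0,0],[0,0,30,0,0,0],[-9.8,32.9,10,0,0,3.5],[-9.8,32.9,10,0,0,3.5],[-9.8,32.9,0,0,0,3.5],[-9.8,32.9,0,0,0,3.5],[-9.8,32.9,0,0,0,3.5],[-9.8,32.9,0,0,0,3.5]]'
python3 -m pendant '[[-9.8,32.9,0,0,0,3.5],[-9.8,32.9,0,0,0,3.5],[-9.8,33,0,0,0,3.5],[0,0,0,0,0,0],[0,0,0,0,0,0],[0,0,0,0,0,0],[0,0,0,0,0,0],[0,0,0,0,0,0]]'
python3 -c "
from h import *
s=get_state();print(s['width']*95,s['eef_pos'],yaw(),s['contact_force'])
snap('scene','sc6');crop('sc6',260,60,390,230,4,'d9')
snap('top','top6');crop('top6',110,130,240,260,5,'d10')"
```

```text
t: 11.17
eef_pos: [0.5343, 0.0347, 0.2009]
tool_rot: [0.847, 0.531, -0.0, -0.0]
contact_force: [0.5, 0.3, -2.6]
width: 0.475
t: 11.83
eef_pos: [0.5064, 0.1309, 0.2014]
tool_rot: [0.797, 0.604, -0.0, -0.0]
contact_force: [0.4, 0.5, -2.7]
width: 0.478
45.36272864508199 [0.50644894 0.13089017 0.20143271] (np.float64(74.3677225174168), np.float64(0.022034236811879465)) [ 0.44574961  0.53762792 -2.65737276]
```

View pics/d9.png

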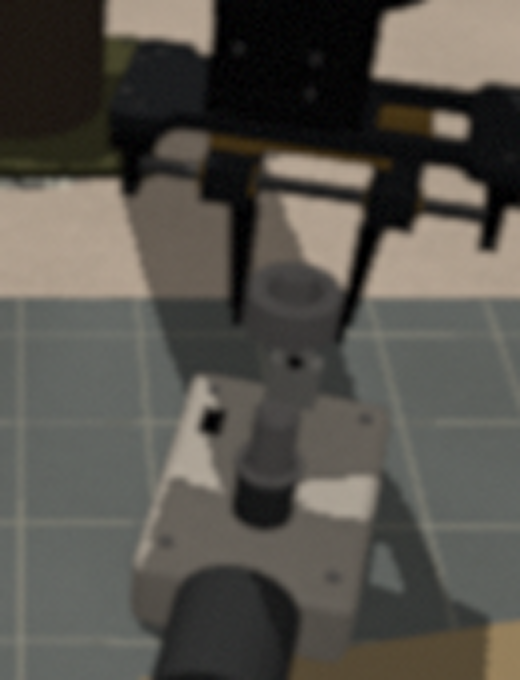

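View pics/d10.png

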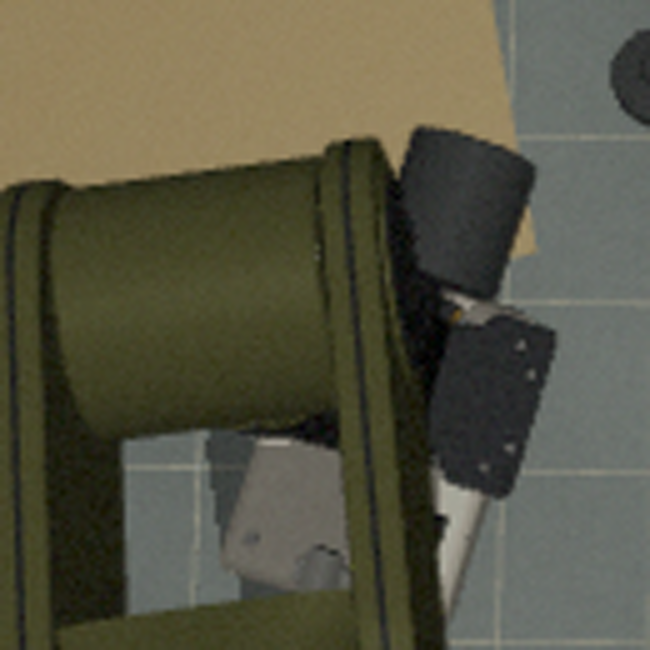

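```bash
python3 -c "
from h import *
crop('sc6',315,118,355,156,18,'d11')
f=load('sc6');
s=get_state();p=s['eef_pos']
for z in(.190,.19-.011):print(w2px(f,[p[0],p[1],z]))
"
```

```text
[332.49027468 136.16370661]
[331.74475618 140.62787701]
```

View pics/d11.png

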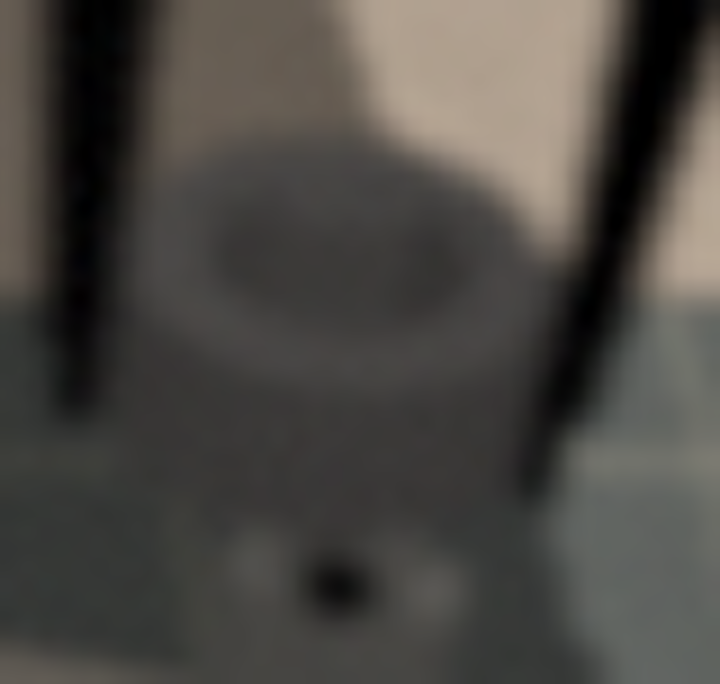

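Ellipse centre and shoe direction match the prediction (collar centre at about (333.6,132)). I'll descend to just above the shaft end, then slide on in small steps while watching force.

```bash
python3 -m pendant '[[-0.4,1.1,-10,0,0,0],[0,0,-20,0,0,0],[0,0,-15,0,0,0],[0,0,-3,0,0,0],[0,0,0,0,0,0],[0,0,0,0,0,0],[0,0,-3,0,0,0],[0,0,-3,0,0,0]]'
python3 -m pendant '[[0,0,-2,0,0,0],[0,0,-2,0,0,0],[0,0,-2,0,0,0],[0,0,-1,0,0,0],[0,0,-1,0,0,0],[0,0,0,0,0,0],[0,0,0,0,0,0],[0,0,0,0,0,0]]'
python3 -c "
from h import *
s=get_state();print(s['width']*95,s['eef_pos'],yaw(),s['contact_force'],s['wrist_torque'])
snap('scene','sc7');crop('sc7',300,120,360,190,9,'d12')"
```

```text
t: 12.6
eef_pos: [0.5067, 0.1332, 0.1489]
tool_rot: [0.796, 0.605, 0.001, 0.001]
contact_force: [0.0, -0.2, -1.4]
width: 0.478
t: 13.27
eef_pos: [0.5058, 0.1331, 0.1397]
tool_rot: [0.796, 0.605, 0.0, 0.0]
contact_force: [0.2, 1.5, -1.1]
width: 0.478
45.446212380877306 [0.5058038  0.13311288 0.13972766] (np.float64(74.48485018988798), np.float64(0.00692022030555093)) [ 0.24111499  1.45381761 -1.06658347] [ 0.07972629 -0.14382427 -0.02721104]
```

View pics/d12.png

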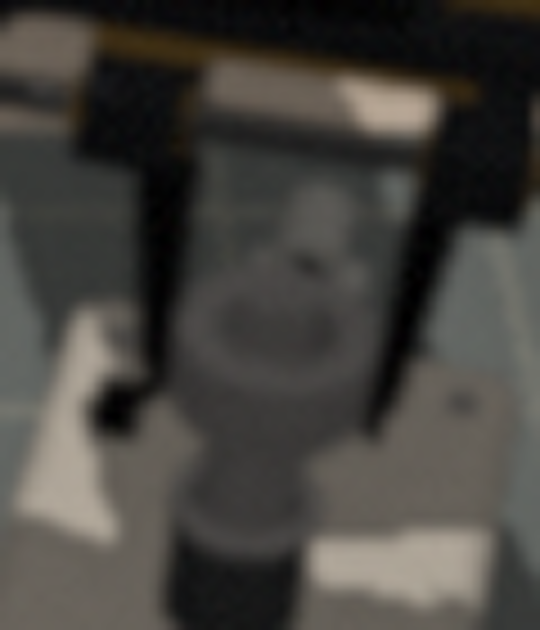

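The collar is past the chamfer with only about 1 N of force, so it has entered. Continuing.

```bash
python3 -m pendant '[[0,-0.5,-4,0,0,0],[0,0,-4,0,0,0],[0,0,-4,0,0,0],[0,0,-4,0,0,0],[0,0,-4,0,0,0],[0,0,-3,0,0,0],[0,0,-2,0,0,0],[0,0,0,0,0,0]]' -1 50
python3 -c "
from h import *
s=get_state();print(s['width']*95,s['eef_pos'],yaw(),s['contact_force'],s['wrist_torque'])"
```

```text
t: 13.98
eef_pos: [0.5053, 0.1326, 0.1139]
tool_rot: [0.796, 0.605, -0.001, -0.0]
contact_force: [0.0, -0.5, -2.0]
width: 0.475
45.09291053673252 [0.50534465 0.13256548 0.11391141] (np.float64(74.48732557143477), np.float64(0.07149720563500898)) [ 0.01478211 -0.51876975 -1.98219707] [ 0.12794946 -0.16135063 -0.00509362]
```

```bash
python3 -m pendant '[[0.5,0,-2,0,0,0],[0,0,-2,0,0,0],[0,0,-2,0,0,0],[0,0,-2,0,0,0],[0,0,-2,0,0,0],[0,0,0,0,0,0],[0,0,0,0,0,0],[0,0,0,0,0,0]]' -1 60
python3 -c "
from h import *
s=get_state();print(s['width']*95,s['eef_pos'],yaw(),s['contact_force'],s['wrist_torque'])"
```

```text
t: 14.65
eef_pos: [0.5066, 0.1327, 0.1057]
tool_rot: [0.796, 0.605, 0.0, 0.0]
contact_force: [-3.3, -1.0, 5.0]
width: 0.481
45.660428362798626 [0.50657397 0.13266283 0.10569247] (np.float64(74.49299683078776), np.float64(0.027778816048473293)) [-3.29085046 -0.95908136  5.04448476] [-0.05918333  0.35467097 -0.03172158]
```

```bash
python3 -m pendant '[[-0.5,0,-1,0,0,0],[0,0,-1,0,0,0],[0,0,-1,0,0,0],[0,0,-1,0,0,0],[0,0,0,0,0,0],[0,0,0,0,0,0],[0,0,0,0,0,0],[0,0,0,0,0,0]]' 
python3 -c "
from h import *
s=get_state();print(s['width']*95,s['eef_pos'],yaw(),s['contact_force'],s['wrist_torque'])"
```

```text
t: 15.32
eef_pos: [0.5066, 0.1327, 0.1033]
tool_rot: [0.796, 0.605, 0.0, 0.0]
contact_force: [-6.4, -1.4, 12.8]
width: 0.475
45.15606771451906 [0.50658698 0.13267913 0.10329153] (np.float64(74.49776821402115), np.float64(0.07607753745470142)) [-6.42231825 -1.40988194 12.80137751] [-0.17150391  0.95553514 -0.01764381]
```

```bash
python3 -m pendant '[[-1,-0.2,-1,0,0,0],[0,0,-0.5,0,0,0],[0,0,0,0,0,0],[0,0,0,0,0,0],[0,0,0,0,0,0],[0,0,0,0,0,0],[0,0,0,0,0,0],[0,0,0,0,0,0]]' 
python3 -c "
from h import *
s=get_state();print(s['t'],s['width']*95,s['eef_pos'],yaw(),s['contact_force'],s['wrist_torque'])
snap('scene','sc8');crop('sc8',295,130,365,200,9,'d13')
snap('top','top8');crop('top8',110,130,240,260,5,'d14')"
```

```text
t: 15.98
eef_pos: [0.5066, 0.1326, 0.1032]
tool_rot: [0.796, 0.605, 0.002, 0.001]
contact_force: [-5.6, -0.7, 16.8]
width: 0.474
15.9833 45.02008131135128 [0.50660067 0.13264799 0.10324387] (np.float64(74.49452639135983), np.float64(0.20668411027551245)) [-5.5529247  -0.67986873 16.78895444] [-0.23589796  1.09988599  0.01518197]
```

View pics/d13.png

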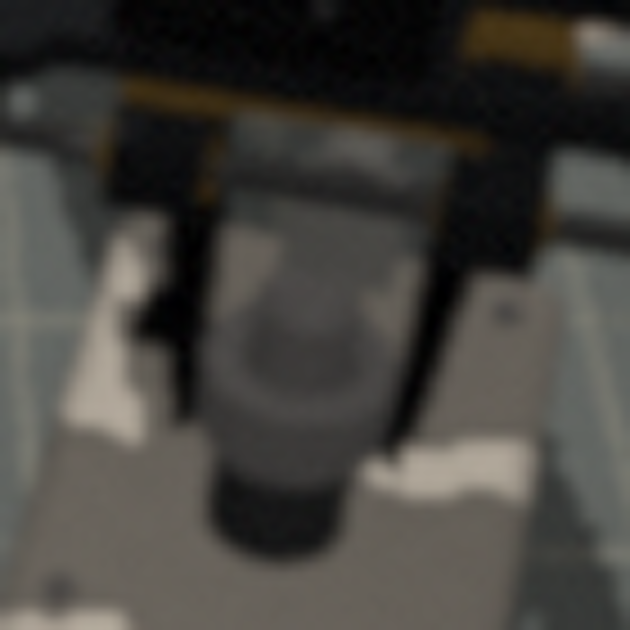

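View pics/d14.png

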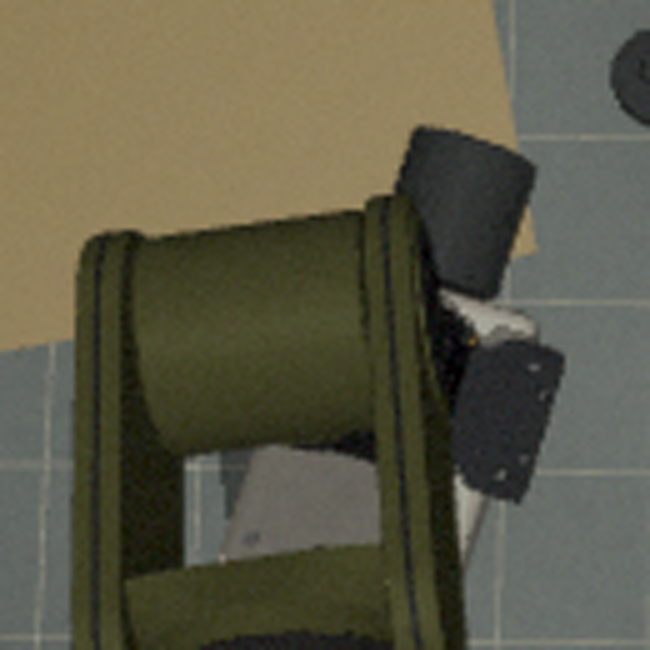

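The push rose from 14.8 to 18.8 N with no further descent, so the washer is at its stop. In the crop the collar sits directly on the dark neck at about (275,500), held between both fingers. Handing in.

```bash
python3 -c "
from h import *
s=get_state();print(s['t'],abs(s['qd']).max());print(close_job())"
```

```text
16.0833 0.0017038771249459645
the job is handed in; nothing more can be done
None
```

I turned the shaft until its flat faced the guide, then slid the fitting collar on and pushed it down to the washer's stop. I handed the job in at 16.1 s with the collar still gripped at 60 N and held down; no verdict came back.

- **Shaft:** I gripped it across the flat (about 19 mm between the jaws) and turned it about −64.5°. A top picture taken afterwards shows the flat facing the guide.
- **Collar height:** the last TCP height of 103.2 mm puts the collar's centre at about 92 mm, assuming it did not slip in the grip. The tool was tilted about 0.2° and the arm was still.
- **Washer:** pushing harder took the downward force from about 15 to 19 N with no further movement, so it should be fully compressed.
- **Screw direction:** I set it from the tool's angle and two image measurements, 133° and 133.5°. The arm and collar hid the screw at the end, so I did not see it directly.
- **Sideways force:** about 5.6 N remained, because the collar bears lightly on the shaft within its clearance.
- **Disagreements:** the two cameras differed by 2–3 mm on positions. For the shaft axis I used the position felt when gripping it instead.
- **Other collars:** I did not touch the other two.

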